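# Dry-fit the loose pieces of three weldments before tacking

### The job

Lay out the fit-up for tacking: stand the round tube upright in the middle of the square base plate and lay the flange ring flat and centred on top of the tube; stand the square tube between the two lugs of the fork bracket, centred and square to them; stand the solid round boss on the table close against the left long side of the aluminium block (left as the robot sees it), midway along that side, touching it or within about a centimetre. Leave the magnetic square, the small jar and the wire brush where they are.

Things in the scene. Friction and masses are not known exactly. Their poses are not given: they have to be found in the camera images.
- base_plate: Square dark steel plate, 90 x 90 x 10 mm, fixed to the table, with a small black hole mark near each corner. Origin: centre of its underside, on the table; its top is 10 mm above. x and y run along its sides, z up.
- fork: Fork bracket, fixed to the table: a dark steel foot 60 mm (x) x 100 mm (y) x 8 mm thick with two upright steel lugs on it. Each lug is 50 mm (x) x 10 mm (y) and stands 40 mm above the foot (top 48 mm above the table), their middles at y = +33 and -33 mm, so the gap between them is 56 mm, open along x. Origin: centre of the foot's underside, z up.
- alu_block: Solid bright aluminium block, 100 mm (x) x 60 mm (y) x 45 mm high, fixed to the table, two black hole marks on top. Origin: centre of its underside. Its x axis points away from the robot to within 0.35 rad; its +y side (y = +30 mm) is the left long side as the robot sees it. z up.
- tube: Loose round dark steel tube standing upright, open at both ends, outside diameter 44 mm, inside 34 mm, 60 mm high, about 0.2 kg. Origin: centre of its lower end, z up along its axis.
- flange: Loose flat steel flange ring lying on the table, diameter 58 mm, hole 20 mm, 12 mm thick, four small black marks on top, about 0.2 kg. Origin: centre of its underside, z up.
- spacer: Loose piece of square dark steel tube standing on end, 40 x 40 mm outside, 4 mm wall, 60 mm high, about 0.25 kg. Origin: centre of its lower end; x and y at right angles to its faces, z up.
- boss: Loose solid bright steel round bar stub standing upright, diameter 36 mm, 50 mm high, closed flat top with a tiny centre mark, about 0.4 kg. Origin: centre of its lower end, z up.
- magnet_square: Bystander, leave alone: small grey triangular welding magnet lying flat, about 44 x 42 mm, 14 mm high. Origin: near its middle, on the table.
- tip_jar: Bystander, leave alone: small white jar with black cap, diameter 34 mm, 45 mm high, standing. Origin: centre of its underside.
- brush: Bystander, leave alone: wire brush with a wooden back, 220 x 28 mm, 34 mm high, lying bristles up across the far side of the table. Origin: centre of its underside, on the table.

How it is judged (in metres and radians):
At the end, for the whole second after the job is handed in: Tube on base plate within 12 mm of centre; flange on tube within 9 mm of axis; square tube on fork foot between lugs within 12 mm of middle, square to 0.22 rad; boss on table left of block, gap under 18 mm, within 15 mm of mid-side; all upright or flat to 0.08 rad, released, at rest (horizontal distance between tube and base_plate below 0.012 m and z of tube in the frame of base_plate between 0.005 and 0.015 m and horizontal distance between flange and tube below 0.009 m and z of flange in the frame of tube between 0.055 and 0.065 m and x of spacer in the frame of fork between -0.012 and 0.012 m and y of spacer in the frame of fork between -0.012 and 0.012 m and z of spacer in the frame of fork between 0.003 and 0.013 m and (angle between the x axis of spacer and the x axis of fork, either way round below 0.22 rad or angle between the x axis of spacer and the y axis of fork, either way round below 0.22 rad) and x of boss in the frame of alu_block between -0.015 and 0.015 m and y of boss in the frame of alu_block between 0.044 and 0.066 m and height (world z) of boss between -0.005 and 0.005 m and angle between each of tube, flange, spacer, boss's own z axis and vertical below 0.08 rad and linear speed of each of tube, flange, spacer, boss below 0.02 m/s and angular speed of each of tube, flange, spacer, boss below 0.2 rad/s); the robot touches nothing.
It fails at once if the magnetic square is moved more than 25 mm (distance of magnet_square from where it was at the start of the episode above 0.025 m).
It fails at once if the small jar is moved more than 25 mm (distance of tip_jar from where it was at the start of the episode above 0.025 m).
It fails at once if the wire brush is moved more than 25 mm (distance of brush from where it was at the start of the episode above 0.025 m).
It also fails if it takes over 104 s, if anything falls off the work surface, if the arm or the gripper's body presses on something with over 40 N, if the wrist force passes 120 N, or if a joint passes its speed limit or range.

### The arm

A 7-joint arm with a two-finger parallel gripper is mounted at the origin on the work surface. World frame = base frame: x ahead of the robot, y to its left, z up, the work surface at z = 0. Lengths are in mm, angles in rad, forces in N, time in s.
With the tool pointing down it reaches from about 400 to 875 mm from the base axis. Payload 4.4 kg.
Tool frame: the origin (TCP) lies on the centre line of the jaws, within the pads' length; the fingertips stand 14 mm ahead of it and the grasp point (between the pads) lies 5 mm behind it; z points along the fingers, x is the direction in which the jaws open and shut, and the axes are right-handed (so a half turn about z gives the same grasp; the last joint's range is limited). The gripper opens to 85 mm and grips with 20 to 120 N. Pads are 22 mm wide; open, the fingers measure 114 mm over their backs; the gripper's body (76 mm by 85 mm) begins 54 mm behind the grasp point. The pads swing forward as they close: fully open they stand 13 mm farther back than shut.
Start: joints at [1.267, 0.628, 0.038, 1.517, -0.027, 0.996, -0.02], TCP at [153.144, -631.716, 245.313] pointing down, gripper open.
Joint ranges: [-3.06, 3.06], [-0.37, 2.12], [-1.25, 1.32], [0.18, 2.47], [-1.1, 4.24], [0.23, 1.98], [-2.94, 2.94]. Speed limits (rad/s): [2.57, 2.57, 3.14, 3.14, 3.14, 3.14, 3.14].

### API

Orientations are given as [roll, pitch, yaw] about the fixed x, y, z axes, in that order (R = Rz(yaw) Ry(pitch) Rx(roll)).
In Python, from cell import ctrl gives the robot as it stands.
- The arm moves only by the tool send_rows, never from a script. Its argument "commands" is a list of rows, each a list of 5 numbers: the finger opening in mm, from 0 to 85.4, then the shift along the tool's x, y, z in mm, then the turn about the tool's z in degrees. In form: [[grip, x, y, z, roll], ...]. A call has 1 to 5 rows; each row is the pose to reach, as a shift and turn from the pose measured when the call began, along the tool's axes at that moment; what a row does not reach only later rows make up. A row lasts 1/10 s, in which the tool goes at most 50 mm and 8.59 degrees, less where a joint would pass 70% of its speed; a pose out of reach is approached as far as the arm can. A call with a gripper value outside its range is refused whole. The fingers move at their own pace and stop on an object; the grip force is fixed at half the most. Time passes only in rows, so rows that repeat a pose let the fingers close. It gives the time, the measured TCP pose, the force and the opening at its end, in the units of the state.
- ctrl.read_state(): the state, without advancing time (a new reading comes with each control period).
- ctrl.get_image(name): name is "scene" or "top" or "wrist"; returns the picture (480x640x3 uint8, red, green, blue); there is no depth.
- ctrl.camera_params(name): a dict with "fx", "fy", "cx", "cy" (pixels), "k1" (the pictures are not rectified: a ray, as slopes to the right and down, at radius r is drawn at 1 + k1 r^2 times it, then the intrinsics apply), "cam_to_world" (4x4, takes a point from camera to world coordinates). Camera axes: x right, y down, z forward; pixel columns grow to the right and rows downward; lengths in mm; the calibration is good to about 2 mm. A picture is of the moment at which its call begins: read the wrist's pose just before it. camera_params takes no time and is no camera call; for the wrist camera it gives the pose at the moment of the call.
- ctrl.finish_job(): hands the job in, once; it reports no verdict.
The state is a dict: "clock": time; "qpos": joint angles; "qd": joint speeds; "tau": joint torques, N m; "eef_pos": TCP position; "tool_rot": TCP orientation; "force": force on the tool from outside, world axes, zero at the start; "torque": the same for the moment, N m; "width": finger opening in mm.
Only numpy, scipy, OpenCV 4.12 (cv2) and the standard library are available. Lean on these libraries where they do the work, as an engineer would, in place of code of your own. Each camera call takes 0.05 s, during which the arm holds its last target.

## Working session

There is one attempt and no reset: what is moved stays moved. The work goes in short steps, Python scripts to look and compute and a tool call to move; the robot and the scene stay as the last step left them, time stands still between calls to the robot, and variables do not carry over. Pictures are saved under pics/ and viewed, and the job is handed in when it is done.

Besides the shell and the picture viewer there is one more tool, called after "Emit:" as name([rows], argument=value, ...), one row to a line, values as JSON. send_rows: Moves the arm, as the interface text tells. Its arguments: {"type":"object","properties":{"commands":{"type":"array"}},"required":["commands"]}

```bash
mkdir -p pics; ls
python3 - <<'E'
from cell import ctrl
import cv2
print(ctrl.read_state())
for n in ("scene","top"):
    im=ctrl.get_image(n); cv2.imwrite(f"pics/{n}0.png",im[:,:,::-1]); p=ctrl.camera_params(n); print(n,p)
E
```

```text
pics
{'clock': 0.0, 'qpos': array([ 1.2672145 ,  0.62932371,  0.03844897,  1.51837577, -0.02696591,
        0.99628444, -0.02000785]), 'qd': array([-0.00018502, -0.00173314,  0.0008585 , -0.00024241, -0.00045404,
        0.00123379, -0.00050412]), 'tau': array([-9.65282015e-04, -5.63404584e+01,  1.22634921e+00, -1.93443203e+01,
        1.11888262e-02,  1.05634847e-02,  1.13827326e-05]), 'eef_pos': array([ 152.98064173, -631.12797158,  244.40124102]), 'tool_rot': array([ 3.14153627e+00,  1.87229604e-03, -1.33300971e+00]), 'force': array([-0.67633875,  0.18650002,  0.47948724]), 'torque': array([ 0.01562401,  0.00642187, -0.09006117]), 'width': 85.04903394382997}
scene {'fx': 521.5522126213673, 'fy': 521.5522126213673, 'cx': 319.2685688107383, 'cy': 247.28192720590252, 'k1': -0.10866218087612843, 'cam_to_world': array([[ 6.84913034e-01,  4.10831360e-01, -6.01757202e-01,
         1.15575831e+03],
       [ 7.28622017e-01, -3.88476211e-01,  5.64088814e-01,
        -5.41637435e+02],
       [-2.02298269e-03, -8.24805327e-01, -5.65413194e-01,
         5.71913525e+02],
       [ 0.00000000e+00,  0.00000000e+00,  0.00000000e+00,
         1.00000000e+00]])}
top {'fx': 573.317801835658, 'fy': 573.317801835658, 'cx': 315.4196372731325, 'cy': 239.48238796000427, 'k1': -0.16306455638776488, 'cam_to_world': array([[-2.50207193e-03, -9.98442622e-01,  5.57321224e-02,
         5.42881236e+02],
       [-9.99943008e-01,  3.07648710e-03,  1.02233056e-02,
         1.81112527e+01],
       [-1.03788433e-02, -5.57033667e-02, -9.98393417e-01,
         9.52538513e+02],
       [ 0.00000000e+00,  0.00000000e+00,  0.00000000e+00,
         1.00000000e+00]])}
```

View pics/top0.png

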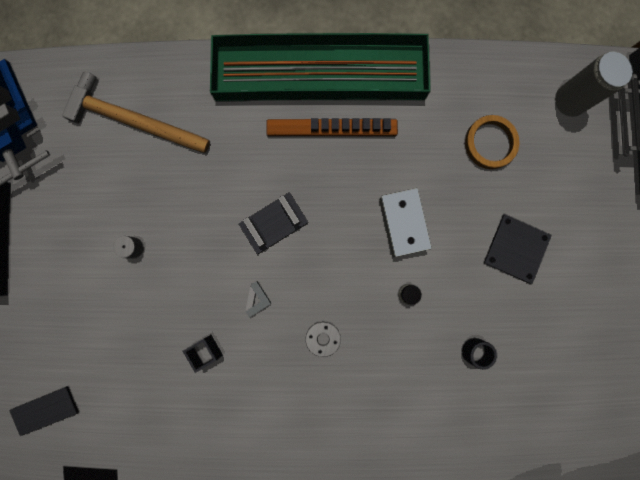

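View pics/scene0.png

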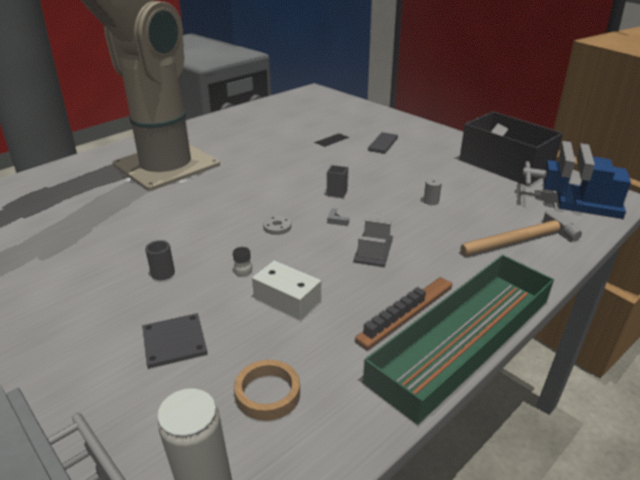

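The top view has +x up and +y left. The fork is near (273,223), block (406,223), plate (518,249), tube (479,353), flange (323,339), square tube (203,352), boss (130,247), jar (410,295) and magnet (257,299). I'll zoom in to get precise corners.

Run:
```python
import cv2,numpy as np
im=cv2.imread("pics/top0.png")
C={'fork':(273,223),'blk':(406,223),'plate':(518,249),'tube':(479,353),'fl':(323,339),'sp':(203,352),'boss':(130,247),'jar':(410,295)}
t=[]
for k,(u,v) in C.items():
    h=40; c=im[v-h:v+h,u-h:u+h]
    c=cv2.resize(c,(200*2,200*2),interpolation=cv2.INTER_CUBIC)
    c=np.clip(c.astype(float)*1.8,0,255).astype(np.uint8)
    for i in range(0,80,10):
        cv2.line(c,(i*5,0),(i*5,5),(0,255,255),1); cv2.line(c,(0,i*5),(5,i*5),(0,255,255),1)
    cv2.putText(c,f"{k} {u-h},{v-h}",(10,20),0,.5,(0,255,0),1)
    t.append(c)
cv2.imwrite("pics/cropA.png",cv2.resize(np.vstack([np.hstack(t[:2]),]),(800,400)))
cv2.imwrite("pics/cropB.png",np.hstack(t[2:4]))
cv2.imwrite("pics/cropC.png",np.hstack(t[4:6]))
cv2.imwrite("pics/cropD.png",np.hstack(t[6:8]))
```

```text
(no output)
```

View pics/cropA.png

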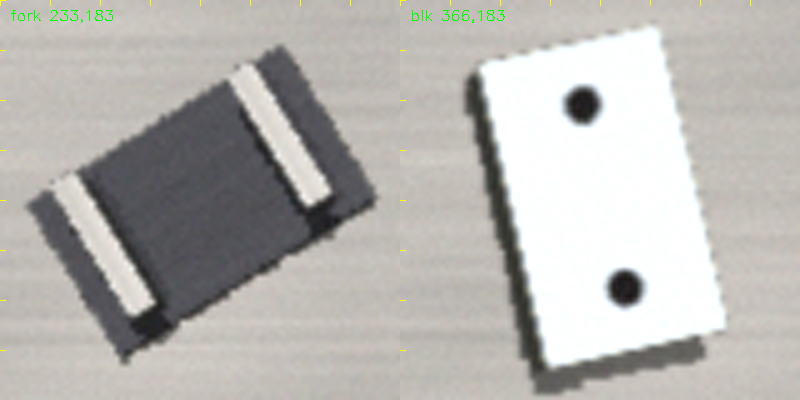

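View pics/cropB.png

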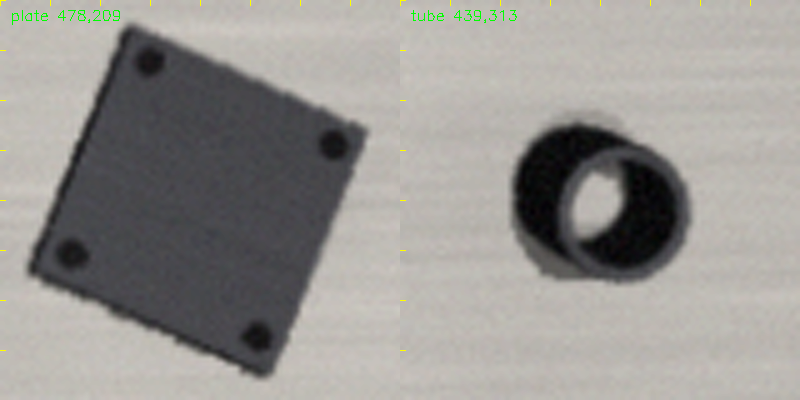

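View pics/cropC.png

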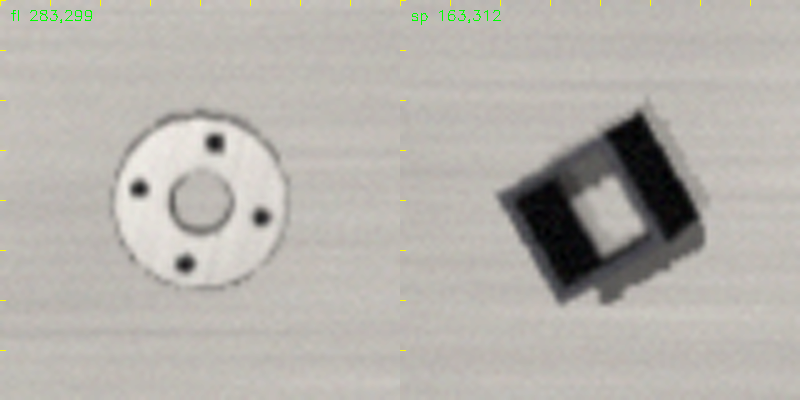

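View pics/cropD.png

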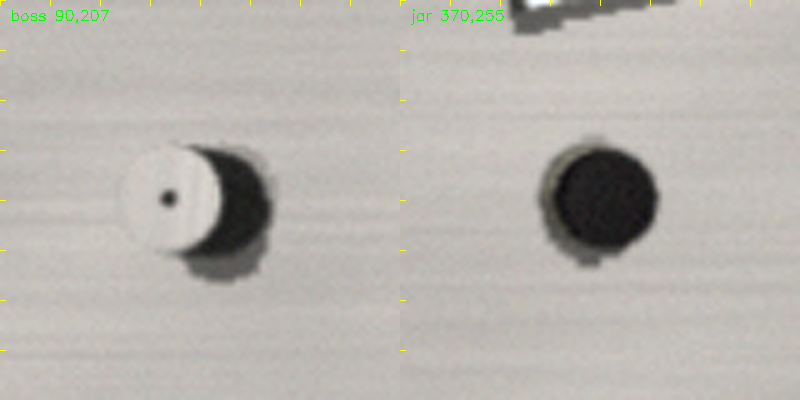

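```bash
cat > h.py <<'E'
from cell import ctrl
import cv2,numpy as np
def p2w(name,uv,z,p=None):
    p=p or ctrl.camera_params(name)
    K=np.array([[p['fx'],0,p['cx']],[0,p['fy'],p['cy']],[0,0,1.]])
    n=cv2.undistortPoints(np.array(uv,float).reshape(-1,1,2),K,np.array([p['k1'],0,0,0,0.])).reshape(-1,2)
    T=p['cam_to_world']; d=np.c_[n,np.ones(len(n))]@T[:3,:3].T; o=T[:3,3]
    return (o+d*((z-o[2])/d[:,2:]))[:,:2]
def w2p(name,X,p=None):
    p=p or ctrl.camera_params(name)
    K=np.array([[p['fx'],0,p['cx']],[0,p['fy'],p['cy']],[0,0,1.]])
    M=np.linalg.inv(p['cam_to_world'])
    r,_=cv2.Rodrigues(M[:3,:3]); return cv2.projectPoints(np.array(X,float).reshape(-1,1,3),r,M[:3,3],K,np.array([p['k1'],0,0,0,0.]))[0].reshape(-1,2)
E
python3 - <<'E'
from h import *
def g(off,pts,z): return p2w("top",np.array(pts,float)/5+np.array(off)-0.4,z)
def rect(n,q):
    e=np.diff(np.vstack([q,q[:1]]),axis=0)
    print(n,q.mean(0).round(1),np.linalg.norm(e,axis=1).round(1),np.rad2deg(np.arctan2(e[:,1],e[:,0])).round(1))
rect('lugL',g((233,183),[(52,185),(75,172),(158,308),(132,320)],48))
rect('lugR',g((233,183),[(230,70),(252,62),(333,198),(308,210)],48))
rect('foot',g((233,183),[(27,205),(285,47),(377,200),(125,360)],8))
rect('blk',g((366,183),[(80,65),(258,27),(325,328),(148,368)],45))
rect('plate',g((478,209),[(128,25),(367,130),(268,377),(32,270)],10))
rect('sp',g((163,312),[(98,195),(208,135),(268,240),(162,302)],60))
print('tube',g((439,313),[(224,213),(159,213),(290,213)],60))
print('fl',g((283,299),[(201,201),(113,201),(289,201)],12))
print('boss',g((90,207),[(168,198),(118,198),(222,198)],50))
print('jar',g((370,255),[(207,200),(157,200),(257,200)],45))
E
```

```text
lugL [605.8 125.7] [ 8.4 50.9  9.1 50.1] [ -60.7 -148.4  114.6   30.9]
lugR [641.1  69.6] [ 7.4 50.6  8.8 51.2] [ -70.2 -149.4  115.5   29. ]
foot [622.9  97.5] [100.5  59.5  98.7  61.1] [ -58.6 -149.2  122.3   32.5]
blk [ 621.2 -117.3] [58.7 98.6 58.2 98.9] [ -77.9 -168.2  102.4   12.1]
plate [ 579.1 -310.9] [90.4 90.6 89.  88.9] [-113.1  156.1   65.8  -23. ]
sp [411.7 209.5] [40.1 37.8 39.3 39.1] [ -61.3 -150.   120.6   31.2]
tube [[ 409.85214293 -236.15279076]
 [ 410.28796469 -215.23704767]
 [ 409.36858762 -257.53888827]]
fl [[432.684266    16.07973679]
 [432.71719516  44.86762693]
 [432.60055337 -12.7010478 ]]
boss [[583.37126444 337.26948498]
 [583.3976745  354.1618546 ]
 [583.34145953 319.15680524]]
jar [[ 505.63617334 -123.77886181]
 [ 505.74971917 -107.83886369]
 [ 505.51317113 -139.76002468]]
```

```bash
cat > go.py <<'E'
from h import *
import sys
s=ctrl.read_state(); p=s['eef_pos']; r=s['tool_rot']
print('t %.1f pos %s rot %s w %.1f F %s'%(s['clock'],p.round(1),r.round(3),s['width'],s['force'].round(1)))
y=r[2]; c,sn=np.cos(y),np.sin(y)
for a in sys.argv[1:]:
    X,Y,Z,yd=map(float,a.split(','))
    d=np.array([X,Y,Z])-p
    k=(y-np.deg2rad(yd)+np.pi/2)%np.pi-np.pi/2
    print(a,'-> x %.1f y %.1f z %.1f roll %.1f'%(d[0]*c+d[1]*sn,d[0]*sn-d[1]*c,-d[2],np.rad2deg(k)))
E
python3 go.py 410,-236.5,150,-30
```

```text
t 0.1 pos [ 153.  -631.2  244.5] rot [ 3.142e+00  2.000e-03 -1.333e+00] w 85.7 F [-0.4  0.1  0.9]
410,-236.5,150,-30 -> x -323.0 y -342.7 z 94.5 roll -46.4
```

Emit:
send_rows([
  [85, -323, -342.7, 94, -46.4],
  [85, -323, -342.7, 94, -46.4],
  [85, -323, -342.7, 94, -46.4],
  [85, -323, -342.7, 94, -46.4],
  [85, -323, -342.7, 94, -46.4],
])

```text
clock: 0.6
eef_pos: [287.3, -424.3, 195.9]
tool_rot: [-3.14, 0.001, -0.577]
force: [1.1, 0.4, 0.1]
width: 85.0
```

```bash
python3 go.py 410,-236.5,150,-30
```

```text
t 0.6 pos [ 287.3 -424.3  195.9] rot [-3.14e+00  1.00e-03 -5.77e-01] w 85.0 F [1.1 0.4 0.1]
410,-236.5,150,-30 -> x 0.3 y -224.3 z 45.9 roll -3.1
```

Emit:
send_rows([
  [85, 0, -224.3, 46, -3],
  [85, 0, -224.3, 46, -3],
  [85, 0, -224.3, 46, -3],
  [85, 0, -224.3, 46, -3],
  [85, 0, -224.3, 46, -3],
])

```text
clock: 1.1
eef_pos: [411.3, -232.4, 149.5]
tool_rot: [-3.139, 0.002, -0.521]
force: [1.1, -1.4, 1.4]
width: 85.1
```

```bash
python3 go.py 410,-236.5,150,-30 410,-236.5,40,-30; python3 -c "
from h import *
p=ctrl.camera_params('wrist'); im=ctrl.get_image('wrist')
cv2.imwrite('pics/w1.png',im[:,:,::-1]); print(p['cam_to_world'].round(2))
print(w2p('wrist',[[410,-236.5,60]],p))"
```

```text
t 1.1 pos [ 411.3 -232.4  149.5] rot [-3.139e+00  2.000e-03 -5.210e-01] w 85.1 F [ 1.1 -1.4  1.4]
410,-236.5,150,-30 -> x 0.9 y 4.2 z -0.5 roll 0.2
410,-236.5,40,-30 -> x 0.9 y 4.2 z 109.5 roll 0.2
[[ 8.7000e-01 -4.7000e-01 -1.5000e-01  4.4934e+02]
 [-5.0000e-01 -8.3000e-01 -2.6000e-01 -1.6555e+02]
 [-0.0000e+00  3.0000e-01 -9.5000e-01  2.7856e+02]
 [ 0.0000e+00  0.0000e+00  0.0000e+00  1.0000e+00]]
[[322.28192043 252.66294667]]
```

View pics/w1.png

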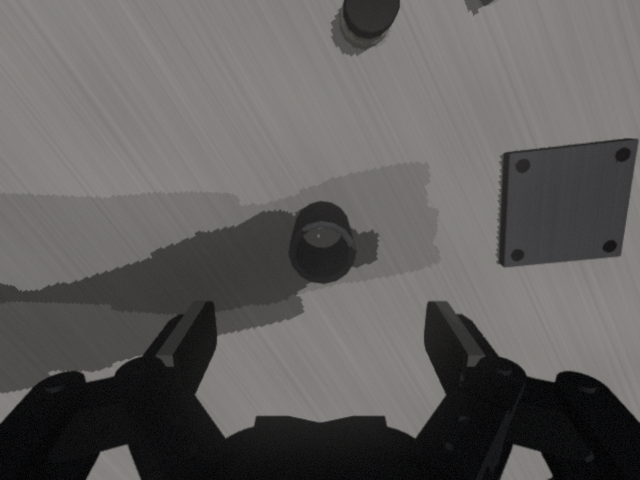

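The wrist view shows the tube's upper end centred near (322,250), against a predicted (322,253), so the two agree. Descending.

Emit:
send_rows([
  [85, 0.9, 4.2, 45, 0],
  [85, 0.9, 4.2, 85, 0],
  [85, 0.9, 4.2, 109, 0],
  [85, 0.9, 4.2, 109, 0],
  [85, 0.9, 4.2, 109, 0],
])

```text
clock: 1.65
eef_pos: [412.4, -231.7, 40.0]
tool_rot: [-3.136, 0.003, -0.515]
force: [0.8, -0.0, 0.3]
width: 85.2
```

Emit:
send_rows([
  [30, 0, 0, 0, 0],
  [30, 0, 0, 0, 0],
  [30, 0, 0, 0, 0],
  [30, 0, 0, 0, 0],
  [30, 0, 0, 0, 0],
])

```text
clock: 2.15
eef_pos: [413.0, -232.2, 41.5]
tool_rot: [-3.136, 0.001, -0.515]
force: [-1.0, 0.4, 9.7]
width: 43.2
```

```bash
python3 go.py 579,-311,140,-23 579,-311,51,-23
```

```text
t 2.1 pos [ 413.  -232.2   41.5] rot [-3.136e+00  1.000e-03 -5.150e-01] w 43.2 F [-1.   0.4  9.7]
579,-311,140,-23 -> x 183.3 y -13.2 z -98.5 roll -6.5
579,-311,51,-23 -> x 183.3 y -13.2 z -9.5 roll -6.5
```

Emit:
send_rows([
  [30, 0, 0, -40, 0],
  [30, 0, 0, -98, 0],
  [30, 0, 0, -98, 0],
  [30, 0, 0, -98, 0],
  [30, 0, 0, -98, 0],
])

```text
clock: 2.65
eef_pos: [412.0, -232.6, 139.0]
tool_rot: [-3.136, 0.002, -0.515]
force: [-0.3, 0.4, -2.5]
width: 42.5
```

```bash
python3 go.py 579,-311,140,-23; python3 -c "
from h import *
s=ctrl.read_state();print(s['eef_pos'],s['width'],s['qd'].round(3))
p=ctrl.camera_params('wrist'); im=ctrl.get_image('wrist')
cv2.imwrite('pics/w2.png',im[:,:,::-1])
y=s['tool_rot'][2]; t=s['eef_pos']; 
for k in (0,5): print(w2p('wrist',[t+[k*np.sin(y),-k*np.cos(y),z] for z in (20,-40)],p))"
```

```text
t 2.6 pos [ 412.  -232.6  139. ] rot [-3.136e+00  2.000e-03 -5.150e-01] w 42.5 F [-0.3  0.4 -2.5]
579,-311,140,-23 -> x 183.9 y -14.0 z -1.0 roll -6.5
[ 412.02743397 -232.58768684  138.96319615] 42.51481311242233 [-0.005  0.031  0.001  0.01  -0.     0.002  0.   ]
[[320.96913076 349.9406234 ]
 [320.83221736 278.95894338]]
[[320.94924534 362.07712122]
 [320.81941213 287.88697262]]
```

View pics/w2.png

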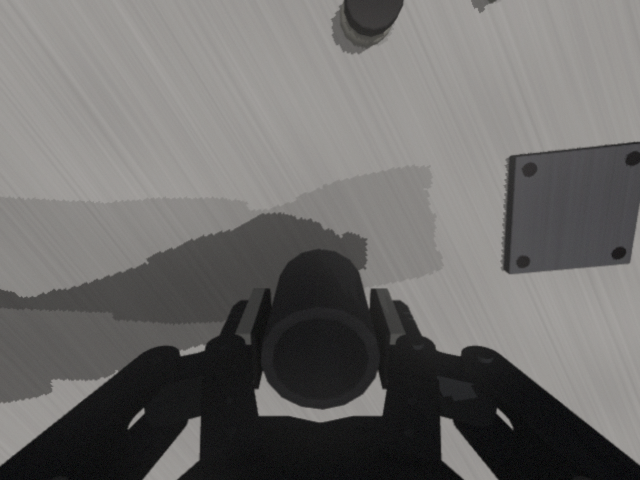

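Tube held, its upper rim centred near (320,357), which puts it about 3.5 mm along +tool y from the TCP. I'll compensate for that when placing.

```bash
python3 go.py 580.4,-307.8,140,-23
```

```text
t 2.7 pos [ 411.7 -232.4  138.4] rot [-3.136e+00  3.000e-03 -5.150e-01] w 42.7 F [-0.2 -0.1 -2.3]
580.4,-307.8,140,-23 -> x 183.9 y -17.4 z -1.6 roll -6.5
```

Emit:
send_rows([
  [30, 183.6, -17.5, -1, -6.5],
  [30, 183.6, -17.5, -1, -6.5],
  [30, 183.6, -17.5, -1, -6.5],
  [30, 183.6, -17.5, -1, -6.5],
  [30, 183.6, -17.5, -1, -6.5],
])

```text
clock: 3.2
eef_pos: [583.7, -308.5, 136.1]
tool_rot: [-3.135, 0.001, -0.401]
force: [-0.5, 0.4, -1.8]
width: 43.1
```

```bash
python3 go.py 580.4,-307.8,140,-23
```

```text
t 3.2 pos [ 583.7 -308.5  136.1] rot [-3.135e+00  1.000e-03 -4.010e-01] w 43.1 F [-0.5  0.4 -1.8]
580.4,-307.8,140,-23 -> x -3.3 y 0.6 z -3.9 roll 0.0
```

Emit:
send_rows([
  [30, -3.3, 0.6, 30, 0],
  [30, -3.3, 0.6, 60, 0],
  [30, -3.3, 0.6, 60, 0],
  [30, -3.3, 0.6, 60, 0],
])

```text
clock: 3.6
eef_pos: [579.1, -306.6, 74.7]
tool_rot: [-3.135, 0.005, -0.401]
force: [2.2, -1.1, -0.4]
width: 42.4
```

```bash
python3 go.py 580.4,-307.8,52,-23
```

```text
t 3.6 pos [ 579.1 -306.6   74.7] rot [-3.135  0.005 -0.401] w 42.4 F [ 2.2 -1.1 -0.4]
580.4,-307.8,52,-23 -> x 1.7 y 0.6 z 22.7 roll 0.0
```

Emit:
send_rows([
  [30, 1.5, 0.6, 12, 0],
  [30, 1.5, 0.6, 21, 0],
  [30, 1.5, 0.6, 21, 0],
  [30, 1.5, 0.6, 21, 0],
])

```text
clock: 4.0
eef_pos: [580.2, -307.6, 53.7]
tool_rot: [-3.135, 0.005, -0.401]
force: [-0.8, -0.2, -1.3]
width: 42.7
```

```bash
python3 go.py 580.4,-307.8,52,-23
```

```text
t 4.0 pos [ 580.2 -307.6   53.7] rot [-3.135  0.005 -0.401] w 42.7 F [-0.8 -0.2 -1.3]
580.4,-307.8,52,-23 -> x 0.3 y 0.2 z 1.7 roll 0.0
```

Emit:
send_rows([
  [30, 0.3, 0.2, 1.5, 0],
  [30, 0.3, 0.2, 2, 0],
  [30, 0.3, 0.2, 2, 0],
  [30, 0.3, 0.2, 2, 0],
])

```text
clock: 4.4
eef_pos: [580.5, -307.9, 51.9]
tool_rot: [-3.135, 0.004, -0.401]
force: [-0.8, 0.7, -3.0]
width: 42.8
```

Emit:
send_rows([
  [30, 0, 0, 1.2, 0],
  [30, 0, 0, 1.2, 0],
  [30, 0, 0, 1.2, 0],
])

```text
clock: 4.7
eef_pos: [580.6, -307.9, 51.7]
tool_rot: [-3.135, 0.004, -0.401]
force: [-1.8, 1.3, 5.8]
width: 42.6
```

Contact (5.8 N upward). Releasing and lifting.

Emit:
send_rows([
  [85, 0, 0, 0, 0],
  [85, 0, 0, 0, 0],
  [85, 0, 0, 0, 0],
  [85, 0, 0, 0, 0],
  [85, 0, 0, 0, 0],
])

```text
clock: 5.2
eef_pos: [580.6, -307.9, 51.5]
tool_rot: [-3.135, 0.004, -0.401]
force: [0.6, -0.2, -0.1]
width: 85.3
```

Emit:
send_rows([
  [85, 0, 0, -30, 0],
  [85, 0, 0, -80, 0],
  [85, 0, 0, -100, 0],
  [85, 0, 0, -100, 0],
])

```text
clock: 5.6
eef_pos: [583.1, -309.8, 155.6]
tool_rot: [-3.135, -0.003, -0.401]
force: [0.5, 0.6, 0.1]
width: 85.2
```

```bash
python3 go.py 432.7,16,150,0
```

```text
t 5.6 pos [ 583.1 -309.8  155.6] rot [-3.135e+00 -3.000e-03 -4.010e-01] w 85.2 F [0.5 0.6 0.1]
432.7,16,150,0 -> x -265.8 y -241.1 z 5.6 roll -23.0
```

Emit:
send_rows([
  [85, -265.8, -241, 5, -23],
  [85, -265.8, -241, 5, -23],
  [85, -265.8, -241, 5, -23],
  [85, -265.8, -241, 5, -23],
  [85, -265.8, -241, 5, -23],
])

```text
clock: 6.1
eef_pos: [475.1, -79.6, 150.5]
tool_rot: [-3.136, -0.004, -0.0]
force: [0.6, 0.9, 1.2]
width: 84.7
```

```bash
python3 go.py 432.7,16,150,0
```

```text
t 6.1 pos [475.1 -79.6 150.5] rot [-3.136 -0.004 -0.   ] w 84.7 F [0.6 0.9 1.2]
432.7,16,150,0 -> x -42.5 y -95.6 z 0.5 roll -0.0
```

Emit:
send_rows([
  [85, -42.5, -95.6, 0, 0],
  [85, -42.5, -95.6, 0, 0],
  [85, -42.5, -95.6, 0, 0],
  [85, -42.5, -95.6, 0, 0],
  [85, -42.5, -95.6, 0, 0],
])

```text
clock: 6.6
eef_pos: [433.1, 14.9, 150.5]
tool_rot: [-3.137, -0.004, -0.002]
force: [0.2, -0.8, -0.2]
width: 84.8
```

```bash
python3 go.py 432.7,16,40,0; python3 -c "
from h import *
p=ctrl.camera_params('wrist'); im=ctrl.get_image('wrist')
cv2.imwrite('pics/w3.png',im[:,:,::-1])
print(w2p('wrist',[[432.7,16,12]],p))
im=ctrl.get_image('top'); cv2.imwrite('pics/t3.png',im[:,:,::-1])
c=im[200:300,468:568,::-1]; cv2.imwrite('pics/t3c.png',cv2.resize(c,(500,500),interpolation=cv2.INTER_CUBIC))"
```

```text
t 6.6 pos [433.1  14.9 150.5] rot [-3.137e+00 -4.000e-03 -2.000e-03] w 84.8 F [ 0.2 -0.8 -0.2]
432.7,16,40,0 -> x -0.4 y -1.1 z 110.5 roll -0.1
[[319.48770592 224.69372014]]
```

View pics/w3.png

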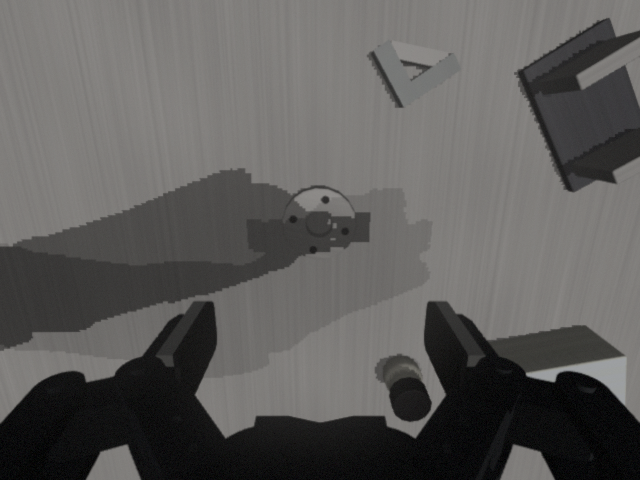

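View pics/t3c.png

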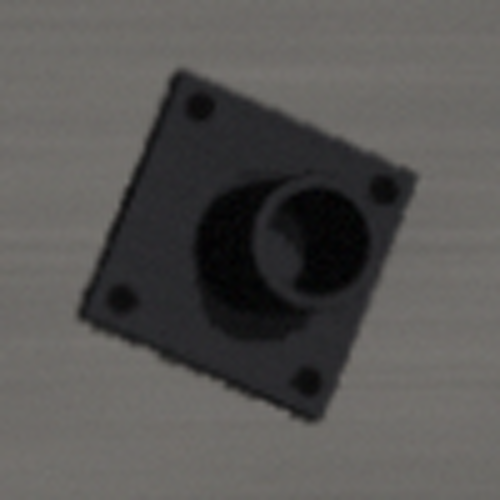

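In the wrist view the flange hole is at (320,222), against a predicted (319.5,224.7). The top view shows the tube standing on the plate, so I'll measure its rim.

```bash
python3 -c "
from h import *
print(p2w('top',np.array([[312,241],[253,241],[370,241]])/5+[467.6,199.6],70))"
```

```text
[[ 578.00932131 -310.19879655]
 [ 578.10183792 -290.8455261 ]
 [ 577.91528993 -329.38507852]]
```

Emit:
send_rows([
  [85, -0.4, -1.1, 40, 0],
  [85, -0.4, -1.1, 80, 0],
  [85, -0.4, -1.1, 110, 0],
  [85, -0.4, -1.1, 110, 0],
  [85, -0.4, -1.1, 110, 0],
])

```text
clock: 7.2
eef_pos: [432.9, 14.5, 38.8]
tool_rot: [-3.136, -0.001, -0.005]
force: [-0.2, -0.5, 0.5]
width: 84.9
```

```bash
python3 go.py 432.7,16,15,0
```

```text
t 7.2 pos [432.9  14.5  38.8] rot [-3.136e+00 -1.000e-03 -5.000e-03] w 84.9 F [-0.2 -0.5  0.5]
432.7,16,15,0 -> x -0.2 y -1.5 z 23.8 roll -0.3
```

Emit:
send_rows([
  [68, -0.2, -1.5, 10, 0],
  [68, -0.2, -1.5, 18, 0],
  [68, -0.2, -1.5, 23, 0],
  [68, -0.2, -1.5, 23, 0],
  [68, -0.2, -1.5, 23, 0],
])

```text
clock: 7.7
eef_pos: [433.2, 15.3, 16.2]
tool_rot: [-3.137, -0.002, -0.007]
force: [0.1, 0.5, -0.1]
width: 67.8
```

```bash
python3 go.py 432.7,16,10,0;python3 -c "
from h import *
im=ctrl.get_image('wrist')
cv2.imwrite('pics/w4.png',im[:,:,::-1])"
```

```text
t 7.7 pos [433.2  15.3  16.2] rot [-3.137e+00 -2.000e-03 -7.000e-03] w 67.8 F [ 0.1  0.5 -0.1]
432.7,16,10,0 -> x -0.5 y -0.7 z 6.2 roll -0.4
```

View pics/w4.png

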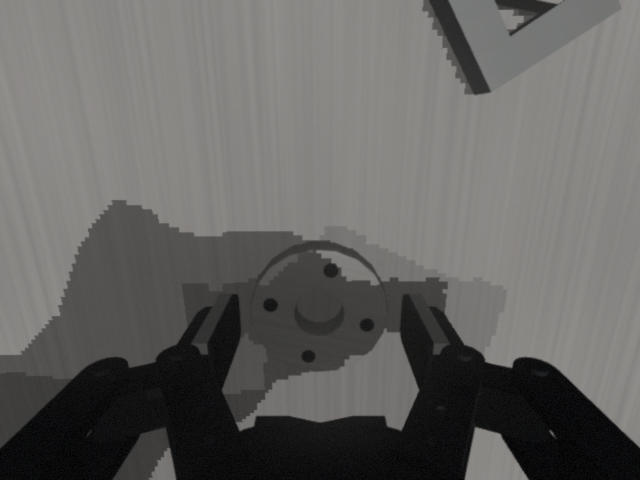

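The flange (x 252–388) sits between the pads (240 and 403). I'll go a little lower, watching the force.

Emit:
send_rows([
  [66, -0.5, -0.7, 3, 0],
  [66, -0.5, -0.7, 4, 0],
  [66, -0.5, -0.7, 4, 0],
  [66, -0.5, -0.7, 4, 0],
])

```text
clock: 8.15
eef_pos: [432.9, 16.2, 12.5]
tool_rot: [-3.137, -0.003, -0.007]
force: [-0.1, -0.4, -0.4]
width: 65.9
```

Emit:
send_rows([
  [62, 0, 0, 0, 0],
  [59, 0, 0, 0, 0],
  [50, 0, 0, 0, 0],
  [45, 0, 0, 0, 0],
  [45, 0, 0, 0, 0],
])

```text
clock: 8.65
eef_pos: [432.9, 16.1, 13.3]
tool_rot: [-3.137, -0.004, -0.006]
force: [-1.6, -0.6, 12.4]
width: 55.1
```

Emit:
send_rows([
  [45, 0, 0, -4, 0],
  [45, 0, 0, -20, 0],
  [45, 0, 0, -50, 0],
  [45, 0, 0, -50, 0],
  [45, 0, 0, -50, 0],
])

```text
clock: 9.15
eef_pos: [433.0, 15.5, 63.5]
tool_rot: [-3.137, -0.005, -0.007]
force: [-0.4, -1.1, -2.5]
width: 54.5
```

```bash
python3 go.py 578,-310.2,130,0;python3 -c "
from h import *
s=ctrl.read_state(); p=ctrl.camera_params('wrist');im=ctrl.get_image('wrist')
cv2.imwrite('pics/w5.png',im[:,:,::-1])
y=s['tool_rot'][2]; t=s['eef_pos']; 
for z in (5,0,-5,-10): print(z,w2p('wrist',[t+[0,0,z]],p))"
```

```text
t 9.2 pos [433.   15.5  63.5] rot [-3.137 -0.005 -0.007] w 54.5 F [-0.4 -1.1 -2.5]
578,-310.2,130,0 -> x 147.3 y 324.7 z -66.5 roll -0.4
5 [[321.5878258  327.39796882]]
0 [[321.47205127 320.65805999]]
-5 [[321.36363019 314.34624637]]
-10 [[321.26188056 308.42282347]]
```

View pics/w5.png

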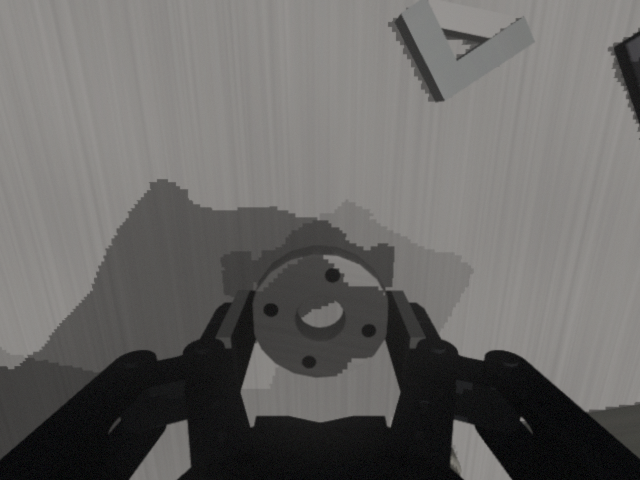

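Flange held flat and centred: its four marks average (320,319), against (321,320) for the TCP. Carrying it to the tube.

Emit:
send_rows([
  [45, 10, 22, -40, 0],
  [45, 147.3, 324.7, -66, 0],
  [45, 147.3, 324.7, -66, 0],
  [45, 147.3, 324.7, -66, 0],
  [45, 147.3, 324.7, -66, 0],
])

```text
clock: 9.7
eef_pos: [523.1, -191.1, 116.8]
tool_rot: [-3.138, -0.001, -0.007]
force: [0.6, 1.0, -2.2]
width: 54.4
```

```bash
python3 go.py 578,-310.2,130,0
```

```text
t 9.7 pos [ 523.1 -191.1  116.8] rot [-3.138e+00 -1.000e-03 -7.000e-03] w 54.4 F [ 0.6  1.  -2.2]
578,-310.2,130,0 -> x 55.7 y 118.8 z -13.2 roll -0.4
```

Emit:
send_rows([
  [45, 40, 80, -13, 0],
  [45, 55.7, 118.8, -13, 0],
  [45, 55.7, 118.8, -13, 0],
  [45, 55.7, 118.8, -13, 0],
  [45, 55.7, 118.8, -13, 0],
])

```text
clock: 10.2
eef_pos: [576.9, -310.3, 127.1]
tool_rot: [-3.136, 0.002, -0.008]
force: [0.5, 2.0, -2.2]
width: 54.8
```

```bash
python3 go.py 578,-310.2,88,0
```

```text
t 10.2 pos [ 576.9 -310.3  127.1] rot [-3.136e+00  2.000e-03 -8.000e-03] w 54.8 F [ 0.5  2.  -2.2]
578,-310.2,88,0 -> x 1.1 y -0.1 z 39.1 roll -0.4
```

Emit:
send_rows([
  [45, 1, 0, 20, 0],
  [45, 1, 0, 34, 0],
  [45, 1, 0, 39, 0],
  [45, 1, 0, 39, 0],
  [45, 1, 0, 39, 0],
])

```text
clock: 10.7
eef_pos: [578.2, -309.6, 88.4]
tool_rot: [-3.137, 0.002, -0.007]
force: [0.1, -0.1, -2.2]
width: 54.8
```

```bash
python3 go.py 578,-310.2,85,0;python3 -c "
from h import *
im=ctrl.get_image('wrist')
cv2.imwrite('pics/w6.png',im[:,:,::-1])"
```

```text
t 10.7 pos [ 578.2 -309.6   88.4] rot [-3.137e+00  2.000e-03 -7.000e-03] w 54.8 F [ 0.1 -0.1 -2.2]
578,-310.2,85,0 -> x -0.2 y 0.6 z 3.4 roll -0.4
```

View pics/w6.png

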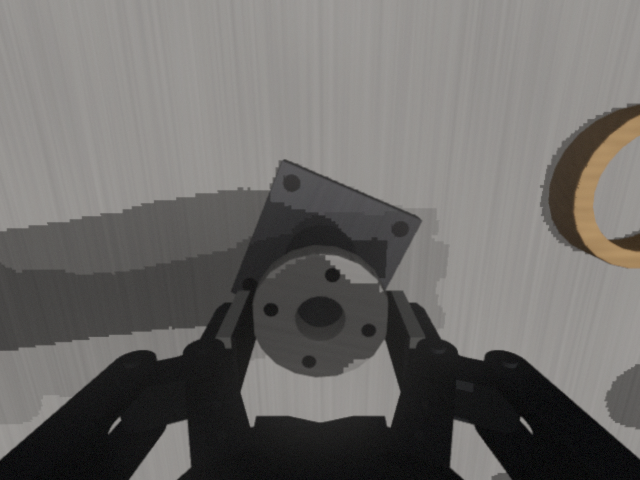

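The flange is over the tube, whose dark bore shows through the hole. Lowering to contact.

Emit:
send_rows([
  [45, -0.2, 0.6, 2, 0],
  [45, -0.2, 0.6, 3.5, 0],
  [45, -0.2, 0.6, 3.5, 0],
  [45, -0.2, 0.6, 3.5, 0],
])

```text
clock: 11.15
eef_pos: [578.2, -310.6, 85.4]
tool_rot: [-3.137, 0.001, -0.008]
force: [0.6, 0.9, -2.5]
width: 54.8
```

Emit:
send_rows([
  [45, 0, 0, 1, 0],
  [45, 0, 0, 1.5, 0],
  [45, 0, 0, 1.5, 0],
])

```text
clock: 11.45
eef_pos: [578.1, -310.5, 83.8]
tool_rot: [-3.137, 0.001, -0.007]
force: [0.4, -0.7, -1.1]
width: 55.0
```

Emit:
send_rows([
  [45, 0, 0, 1, 0],
  [45, 0, 0, 1, 0],
  [45, 0, 0, 1, 0],
])

```text
clock: 11.75
eef_pos: [578.3, -310.5, 83.5]
tool_rot: [-3.137, 0.001, -0.007]
force: [-1.1, 0.2, 5.3]
width: 54.9
```

Emit:
send_rows([
  [62, 0, 0, 0, 0],
  [70, 0, 0, 0, 0],
  [85, 0, 0, 0, 0],
  [85, 0, 0, 0, 0],
])

```text
clock: 12.15
eef_pos: [578.3, -310.5, 83.3]
tool_rot: [-3.137, 0.001, -0.008]
force: [-0.2, 0.2, -0.5]
width: 84.9
```

Emit:
send_rows([
  [85, 0, 0, -20, 0],
  [85, 0, 0, -60, 0],
  [85, 0, 0, -80, 0],
  [85, 0, 0, -80, 0],
])

```text
clock: 12.55
eef_pos: [580.6, -311.1, 166.8]
tool_rot: [-3.139, -0.005, -0.008]
force: [0.0, 0.1, 0.0]
width: 85.2
```

```bash
python3 go.py 411.5,209.5,160,30
```

```text
t 12.6 pos [ 580.6 -311.1  166.8] rot [-3.139 -0.005 -0.008] w 85.2 F [0.  0.1 0. ]
411.5,209.5,160,30 -> x -173.1 y -519.3 z 6.8 roll -30.4
```

Emit:
send_rows([
  [85, -173, -519, 5, -30.4],
  [85, -173, -519, 5, -30.4],
  [85, -173, -519, 5, -30.4],
  [85, -173, -519, 5, -30.4],
  [85, -173, -519, 5, -30.4],
])

```text
clock: 13.05
eef_pos: [500.5, -71.3, 161.9]
tool_rot: [-3.141, -0.005, 0.524]
force: [1.8, 0.2, 0.7]
width: 84.8
```

```bash
python3 go.py 411.5,209.5,160,30
```

```text
t 13.1 pos [500.5 -71.3 161.9] rot [-3.141 -0.005  0.524] w 84.8 F [1.8 0.2 0.7]
411.5,209.5,160,30 -> x 63.5 y -287.6 z 1.9 roll 0.0
```

Emit:
send_rows([
  [85, 63.5, -287.6, 0, 0],
  [85, 63.5, -287.6, 0, 0],
  [85, 63.5, -287.6, 0, 0],
  [85, 63.5, -287.6, 0, 0],
  [85, 63.5, -287.6, 0, 0],
])

```text
clock: 13.55
eef_pos: [424.5, 166.6, 161.9]
tool_rot: [-3.14, -0.004, 0.524]
force: [1.2, 0.5, -0.3]
width: 84.9
```

```bash
python3 go.py 411.5,209.5,160,30
```

```text
t 13.6 pos [424.5 166.6 161.9] rot [-3.14  -0.004  0.524] w 84.9 F [ 1.2  0.5 -0.3]
411.5,209.5,160,30 -> x 10.2 y -43.7 z 1.9 roll 0.0
```

Emit:
send_rows([
  [85, 10.2, -43.7, 1, 0],
  [85, 10.2, -43.7, 1, 0],
  [85, 10.2, -43.7, 1, 0],
  [85, 10.2, -43.7, 1, 0],
])

```text
clock: 13.95
eef_pos: [411.4, 208.0, 160.3]
tool_rot: [-3.141, -0.002, 0.522]
force: [-0.6, -0.1, 0.6]
width: 85.2
```

```bash
python3 go.py 411.5,209.5,40,30; python3 -c "
from h import *
p=ctrl.camera_params('wrist'); im=ctrl.get_image('wrist')
c,s=np.cos(np.deg2rad(30)),np.sin(np.deg2rad(30))
P=[[411.5+c*a-s*b,209.5+s*a+c*b,60] for a,b in ((20,20),(20,-20),(-20,-20),(-20,20))]
q=w2p('wrist',P,p); print(q.round(1))
im=np.ascontiguousarray(im[:,:,::-1]); cv2.polylines(im,[q.round().astype(int)],True,(0,255,0),1)
cv2.imwrite('pics/w7.png',im)
im=ctrl.get_image('top'); c=im[200:300,468:568,::-1]; cv2.imwrite('pics/t7c.png',cv2.resize(c,(500,500),interpolation=cv2.INTER_CUBIC))"
```

```text
t 13.9 pos [411.4 208.  160.3] rot [-3.141e+00 -2.000e-03  5.220e-01] w 85.2 F [-0.6 -0.1  0.6]
411.5,209.5,40,30 -> x 0.8 y -1.3 z 120.3 roll -0.1
[[352.4 210.6]
 [350.9 267.4]
 [292.5 267.5]
 [291.1 210.7]]
```

View pics/w7.png

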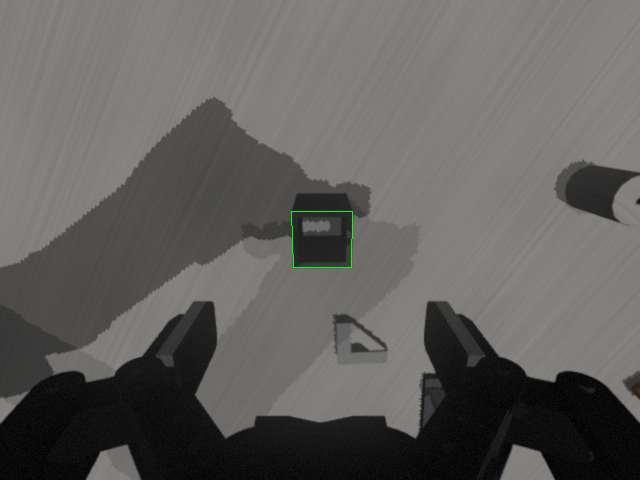

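View pics/t7c.png

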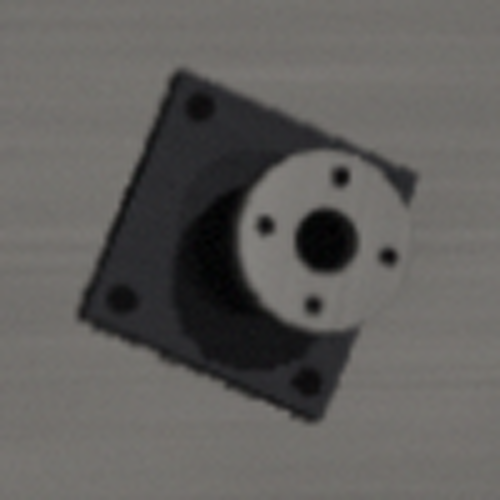

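The predicted outline matches the square tube at (291–352, 211–267). The flange lies flat on the tube, with its hole at crop (326,240).

```bash
python3 -c "
from h import *
print(p2w('top',np.array([[326,240.]])/5+[467.6,199.6],82))"
```

```text
[[ 577.82016743 -310.29483064]]
```

Emit:
send_rows([
  [85, 0.8, -1.3, 45, 0],
  [85, 0.8, -1.3, 90, 0],
  [85, 0.8, -1.3, 120, 0],
  [85, 0.8, -1.3, 120, 0],
  [85, 0.8, -1.3, 120, 0],
])

```text
clock: 14.55
eef_pos: [412.3, 208.8, 40.8]
tool_rot: [-3.141, -0.002, 0.519]
force: [-0.1, 0.2, 0.5]
width: 84.5
```

Emit:
send_rows([
  [30, 0, 0, 0, 0],
  [30, 0, 0, 0, 0],
  [30, 0, 0, 0, 0],
  [30, 0, 0, 0, 0],
  [30, 0, 0, 0, 0],
])

```text
clock: 15.05
eef_pos: [413.1, 208.9, 42.0]
tool_rot: [3.141, -0.004, 0.519]
force: [-0.3, -1.8, 9.1]
width: 39.5
```

Emit:
send_rows([
  [30, 0, 0, -30, 0],
  [30, 0, 0, -75, 0],
  [30, 0, 0, -100, 0],
  [30, 0, 0, -100, 0],
  [30, 0, 0, -100, 0],
])

```text
clock: 15.55
eef_pos: [412.9, 208.0, 142.1]
tool_rot: [3.14, -0.005, 0.518]
force: [-0.2, 0.0, -3.5]
width: 39.0
```

```bash
python3 go.py 623,97.6,140,31;python3 -c "
from h import *
p=ctrl.camera_params('wrist'); s=ctrl.read_state(); im=ctrl.get_image('wrist')
y=s['tool_rot'][2]; t=s['eef_pos']; c,sn=np.cos(y),np.sin(y)
P=[[t[0]+c*a+sn*b,t[1]+sn*a-c*b,t[2]+20] for a,b in ((20,20),(20,-20),(-20,-20),(-20,20))]
q=w2p('wrist',P,p); print(q.round(1))
im=np.ascontiguousarray(im[:,:,::-1]); cv2.polylines(im,[q.round().astype(int)],True,(0,255,0),1)
cv2.imwrite('pics/w8.png',im)"
```

```text
t 15.6 pos [412.9 208.  142.1] rot [ 3.14  -0.005  0.518] w 39.0 F [-0.2  0.  -3.5]
623,97.6,140,31 -> x 127.8 y 200.0 z 2.1 roll -1.3
[[376.3 398.2]
 [381.9 300.8]
 [262.7 301. ]
 [267.7 398.6]]
```

View pics/w8.png

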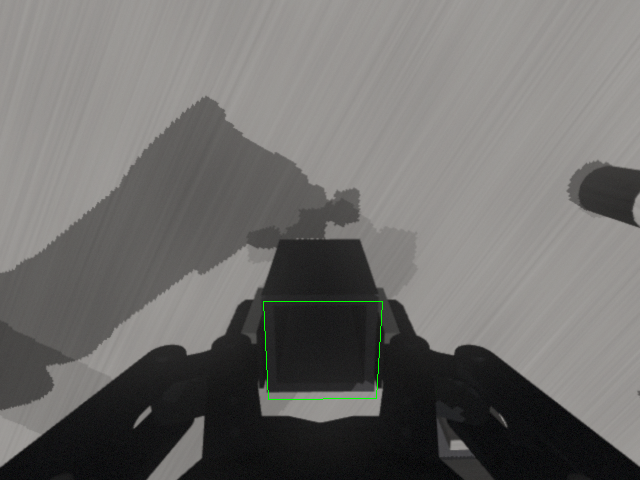

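The spacer sits about 2 mm toward −tool y in the grip (near edge at row 391, predicted 398). I'll compensate and carry it over the fork.

```bash
python3 go.py 624.2,95.6,140,31
```

```text
t 15.6 pos [412.4 207.7 141.4] rot [ 3.141e+00 -3.000e-03  5.180e-01] w 39.0 F [ 0.5 -0.5 -2.9]
624.2,95.6,140,31 -> x 128.4 y 202.4 z 1.4 roll -1.3
```

Emit:
send_rows([
  [30, 127.8, 202, 2, -1.3],
  [30, 127.8, 202, 2, -1.3],
  [30, 127.8, 202, 2, -1.3],
  [30, 127.8, 202, 2, -1.3],
  [30, 127.8, 202, 2, -1.3],
])

```text
clock: 16.1
eef_pos: [625.0, 92.5, 137.2]
tool_rot: [3.14, 0.0, 0.539]
force: [0.8, -0.1, -2.0]
width: 39.2
```

```bash
python3 go.py 624.2,95.6,110,31
```

```text
t 16.1 pos [625.   92.5 137.2] rot [3.14  0.    0.539] w 39.2 F [ 0.8 -0.1 -2. ]
624.2,95.6,110,31 -> x 0.9 y -3.1 z 27.2 roll -0.1
```

Emit:
send_rows([
  [30, 0.9, -3.1, 10, 0],
  [30, 0.9, -3.1, 27, 0],
  [30, 0.9, -3.1, 27, 0],
  [30, 0.9, -3.1, 27, 0],
])

```text
clock: 16.5
eef_pos: [622.2, 96.7, 109.0]
tool_rot: [3.142, 0.003, 0.542]
force: [0.3, -0.5, -1.8]
width: 39.1
```

```bash
python3 go.py 624.2,95.6,53,31; python3 -c "
from h import *
im=ctrl.get_image('wrist')
cv2.imwrite('pics/w9.png',im[:,:,::-1])
im=ctrl.get_image('scene'); c=im[180:300,310:430,::-1]; cv2.imwrite('pics/s9.png',cv2.resize(c,(600,600),interpolation=cv2.INTER_CUBIC))"
```

```text
t 16.5 pos [622.2  96.7 109. ] rot [3.142e+00 3.000e-03 5.420e-01] w 39.1 F [ 0.3 -0.5 -1.8]
624.2,95.6,53,31 -> x 1.1 y 2.0 z 56.0 roll 0.1
```

View pics/w9.png

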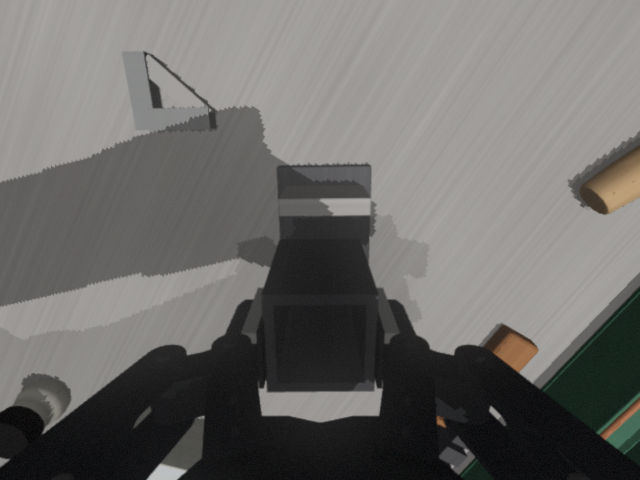

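View pics/s9.png

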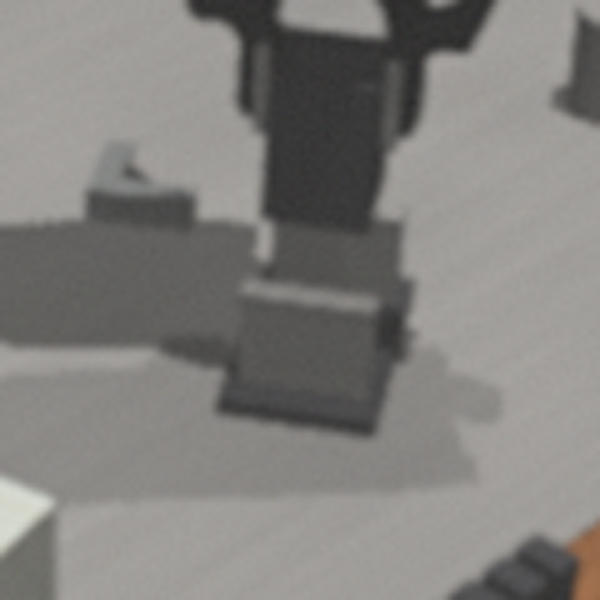

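The lug edge (row ~205) runs square to the spacer, whose x span (265–378) is centred on the fork (278–372). Lowering in steps.

Emit:
send_rows([
  [30, 1.1, 2, 5, 0],
  [30, 1.1, 2, 15, 0],
  [30, 1.1, 2, 15, 0],
  [30, 1.1, 2, 15, 0],
])

```text
clock: 17.0
eef_pos: [625.2, 95.4, 95.1]
tool_rot: [3.14, 0.001, 0.541]
force: [0.5, 0.1, -3.7]
width: 39.3
```

```bash
python3 go.py 624.2,95.6,55,31
```

```text
t 17.0 pos [625.2  95.4  95.1] rot [3.14e+00 1.00e-03 5.41e-01] w 39.3 F [ 0.5  0.1 -3.7]
624.2,95.6,55,31 -> x -0.8 y -0.7 z 40.1 roll 0.0
```

Emit:
send_rows([
  [30, -0.6, -0.6, 10, 0],
  [30, -0.6, -0.6, 20, 0],
  [30, -0.6, -0.6, 30, 0],
  [30, -0.6, -0.6, 40, 0],
  [30, -0.6, -0.6, 40, 0],
])

```text
clock: 17.5
eef_pos: [623.2, 95.1, 53.0]
tool_rot: [3.141, 0.004, 0.541]
force: [-0.9, 0.4, -3.1]
width: 39.3
```

```bash
python3 go.py 624.2,95.6,50,31
```

```text
t 17.5 pos [623.2  95.1  53. ] rot [3.141 0.004 0.541] w 39.3 F [-0.9  0.4 -3.1]
624.2,95.6,50,31 -> x 1.2 y 0.1 z 3.0 roll 0.0
```

Emit:
send_rows([
  [30, 1, 0, 1.5, 0],
  [30, 1, 0, 3, 0],
  [30, 1, 0, 3, 0],
  [30, 1, 0, 3, 0],
])

```text
clock: 17.9
eef_pos: [624.3, 95.6, 50.3]
tool_rot: [3.141, 0.004, 0.541]
force: [0.4, -0.2, -1.7]
width: 39.1
```

Emit:
send_rows([
  [30, 0, 0, 1.2, 0],
  [30, 0, 0, 1.2, 0],
  [30, 0, 0, 1.2, 0],
])

```text
clock: 18.2
eef_pos: [624.3, 95.6, 50.2]
tool_rot: [3.14, 0.004, 0.541]
force: [-2.4, -1.6, 5.5]
width: 39.2
```

Contact. Release, lift and look.

Emit:
send_rows([
  [85, 0, 0, 0, 0],
  [85, 0, 0, 0, 0],
  [85, 0, 0, 0, 0],
  [85, 0, 0, 0, 0],
  [85, 0, 0, 0, 0],
])

```text
clock: 18.7
eef_pos: [624.3, 95.6, 50.1]
tool_rot: [3.141, 0.004, 0.541]
force: [0.2, -0.2, -0.3]
width: 85.1
```

Emit:
send_rows([
  [85, 0, 0, -30, 0],
  [85, 0, 0, -80, 0],
  [85, 0, 0, -100, 0],
  [85, 0, 0, -100, 0],
])

```text
clock: 19.1
eef_pos: [626.6, 97.0, 153.8]
tool_rot: [3.139, -0.003, 0.541]
force: [1.0, 0.4, -0.9]
width: 84.6
```

```bash
python3 go.py 583.4,337.3,150,12
```

```text
t 19.1 pos [626.6  97.  153.8] rot [ 3.139e+00 -3.000e-03  5.410e-01] w 84.6 F [ 1.   0.4 -0.9]
583.4,337.3,150,12 -> x 86.7 y -228.2 z 3.8 roll 19.0
```

Emit:
send_rows([
  [85, 86.7, -228.2, 2, 19],
  [85, 86.7, -228.2, 2, 19],
  [85, 86.7, -228.2, 2, 19],
  [85, 86.7, -228.2, 2, 19],
  [85, 86.7, -228.2, 2, 19],
])

```text
clock: 19.6
eef_pos: [582.0, 339.5, 150.3]
tool_rot: [3.14, -0.002, 0.211]
force: [0.8, -0.3, -0.6]
width: 85.4
```

```bash
python3 go.py 583.4,337.3,32,12; python3 -c "
from h import *
p=ctrl.camera_params('wrist'); im=ctrl.get_image('wrist')
print(w2p('wrist',[[583.4,337.3,50]],p))
cv2.imwrite('pics/w10.png',im[:,:,::-1])
im=ctrl.get_image('top');cv2.imwrite('pics/t10.png',im[:,:,::-1]); c=im[183:263,233:313,::-1]; cv2.imwrite('pics/t10c.png',cv2.resize(c,(400,400),interpolation=cv2.INTER_CUBIC))"
```

```text
t 19.6 pos [582.  339.5 150.3] rot [ 3.14e+00 -2.00e-03  2.11e-01] w 85.4 F [ 0.8 -0.3 -0.6]
583.4,337.3,32,12 -> x 0.9 y 2.4 z 118.3 roll 0.1
[[321.84612712 244.41479637]]
```

View pics/w10.png

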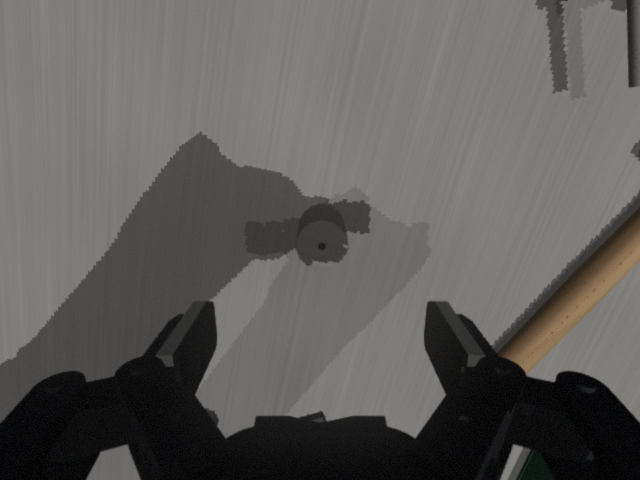

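View pics/t10c.png

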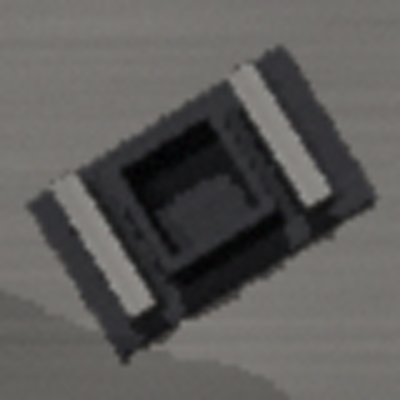

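The boss mark is at (322,246), against a predicted (322,244). The square tube stands between the lugs. Grasping the boss.

Emit:
send_rows([
  [85, 0.9, 2.4, 45, 0],
  [85, 0.9, 2.4, 90, 0],
  [85, 0.9, 2.4, 121, 0],
  [85, 0.9, 2.4, 121, 0],
  [85, 0.9, 2.4, 121, 0],
])

```text
clock: 20.2
eef_pos: [579.6, 345.4, 29.7]
tool_rot: [-3.136, -0.001, 0.221]
force: [0.3, 0.8, 0.9]
width: 84.8
```

Emit:
send_rows([
  [25, 0, 0, 0, 0],
  [25, 0, 0, 0, 0],
  [25, 0, 0, 0, 0],
  [25, 0, 0, 0, 0],
  [25, 0, 0, 0, 0],
])

```text
clock: 20.7
eef_pos: [580.8, 345.9, 31.5]
tool_rot: [-3.135, -0.004, 0.22]
force: [0.9, 0.3, 5.4]
width: 34.5
```

Emit:
send_rows([
  [25, 0, 0, -30, 0],
  [25, 0, 0, -75, 0],
  [25, 0, 0, -105, 0],
  [25, 0, 0, -105, 0],
  [25, 0, 0, -105, 0],
])

```text
clock: 21.2
eef_pos: [580.4, 344.5, 136.3]
tool_rot: [-3.136, -0.004, 0.22]
force: [-0.5, 0.2, -4.2]
width: 34.8
```

```bash
python3 go.py 610,-64.5,135,12; python3 -c "
from h import *
s=ctrl.read_state();p=ctrl.camera_params('wrist'); im=ctrl.get_image('wrist')
y=s['tool_rot'][2]; t=s['eef_pos']
for k in (-4,0,4): print(k,w2p('wrist',[t+[k*np.sin(y),-k*np.cos(y),20]],p))
cv2.imwrite('pics/w11.png',im[:,:,::-1])"
```

```text
t 21.2 pos [580.4 344.5 136.3] rot [-3.136 -0.004  0.22 ] w 34.8 F [-0.5  0.2 -4.2]
610,-64.5,135,12 -> x -60.4 y 405.6 z 1.3 roll 0.6
-4 [[322.09836453 341.08427396]]
0 [[322.07172695 350.96337632]]
4 [[322.04561936 360.66694681]]
```

View pics/w11.png

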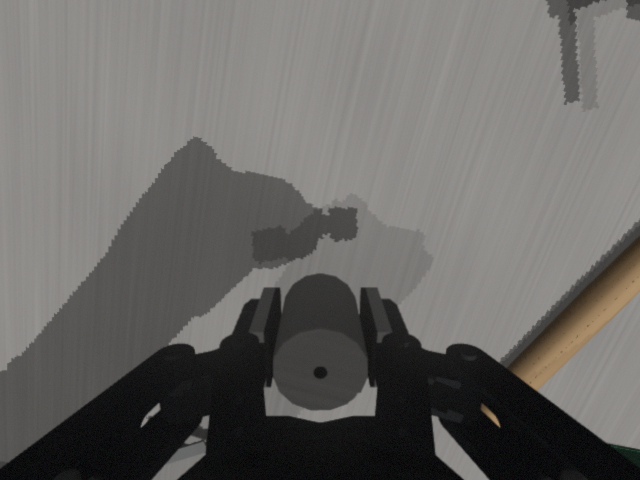

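The boss's centre mark is at (320,372), about 9 mm along +tool y from the TCP because the descent drifted sideways. The grip is firm (34.8 mm), and the offset points toward the block, which helps finger clearance. I'll compensate in the target.

```bash
python3 go.py 608,-55.7,135,12
```

```text
t 21.2 pos [579.9 343.9 135. ] rot [-3.137e+00 -1.000e-03  2.200e-01] w 34.5 F [-0.6 -0.3 -4.2]
608,-55.7,135,12 -> x -59.8 y 396.1 z -0.0 roll 0.6
```

Emit:
send_rows([
  [25, -60, 397, 0, 0.6],
  [25, -60, 397, 0, 0.6],
  [25, -60, 397, 0, 0.6],
  [25, -60, 397, 0, 0.6],
  [25, -60, 397, 0, 0.6],
])

```text
clock: 21.75
eef_pos: [596.0, 93.0, 132.1]
tool_rot: [-3.137, 0.003, 0.21]
force: [1.2, -0.7, -3.0]
width: 34.2
```

```bash
python3 go.py 608,-55.7,135,12
```

```text
t 21.8 pos [596.   93.  132.1] rot [-3.137e+00  3.000e-03  2.100e-01] w 34.2 F [ 1.2 -0.7 -3. ]
608,-55.7,135,12 -> x -19.3 y 148.0 z -2.9 roll 0.0
```

Emit:
send_rows([
  [25, -19.3, 148, -2, 0],
  [25, -19.3, 148, -2, 0],
  [25, -19.3, 148, -2, 0],
  [25, -19.3, 148, -2, 0],
  [25, -19.3, 148, -2, 0],
])

```text
clock: 22.25
eef_pos: [606.4, -58.6, 131.1]
tool_rot: [-3.137, 0.007, 0.205]
force: [0.4, 1.3, -2.9]
width: 34.4
```

```bash
python3 go.py 608,-55.7,80,12; python3 -c "
from h import *
im=ctrl.get_image('wrist')
cv2.imwrite('pics/w12.png',im[:,:,::-1])"
```

```text
t 22.2 pos [606.4 -58.6 131.1] rot [-3.137  0.007  0.205] w 34.4 F [ 0.4  1.3 -2.9]
608,-55.7,80,12 -> x 2.1 y -2.6 z 51.1 roll -0.2
```

View pics/w12.png

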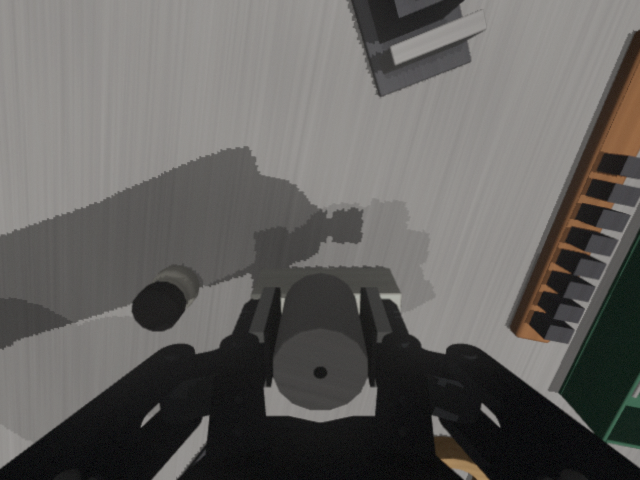

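The boss hasn't moved in the hand (mark at (320,372)), and the block's side is visible behind it. Lowering in steps.

Emit:
send_rows([
  [25, 2, -2.6, 10, 0],
  [25, 2, -2.6, 30, 0],
  [25, 2, -2.6, 45, 0],
  [25, 2, -2.6, 45, 0],
  [25, 2, -2.6, 45, 0],
])

```text
clock: 22.8
eef_pos: [607.6, -51.5, 86.2]
tool_rot: [-3.135, 0.007, 0.211]
force: [0.7, 0.3, -2.6]
width: 34.5
```

```bash
python3 go.py 608,-55.7,45,12; python3 -c "
from h import *
im=ctrl.get_image('top'); c=im[173:273,346:446,::-1]; cv2.imwrite('pics/t12c.png',cv2.resize(c,(500,500),interpolation=cv2.INTER_CUBIC))"
```

```text
t 22.8 pos [607.6 -51.5  86.2] rot [-3.135  0.007  0.211] w 34.5 F [ 0.7  0.3 -2.6]
608,-55.7,45,12 -> x -0.5 y 4.2 z 41.2 roll 0.1
```

View pics/t12c.png

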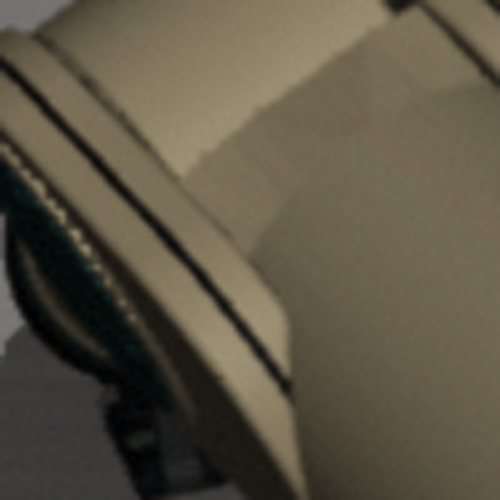

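Emit:
send_rows([
  [25, -0.5, 4, 2, 0],
  [25, -0.5, 4, 2, 0],
  [25, -0.5, 4, 2, 0],
  [25, -0.5, 4, 2, 0],
])

```text
clock: 23.25
eef_pos: [608.7, -55.8, 85.3]
tool_rot: [-3.135, 0.005, 0.21]
force: [0.2, 0.2, -3.0]
width: 34.4
```

```bash
python3 go.py 608,-55.7,45,12
```

```text
t 23.2 pos [608.7 -55.8  85.3] rot [-3.135  0.005  0.21 ] w 34.4 F [ 0.2  0.2 -3. ]
608,-55.7,45,12 -> x -0.6 y -0.3 z 40.3 roll 0.0
```

Emit:
send_rows([
  [25, -0.6, -0.3, 10, 0],
  [25, -0.6, -0.3, 20, 0],
  [25, -0.6, -0.3, 30, 0],
  [25, -0.6, -0.3, 30, 0],
  [25, -0.6, -0.3, 30, 0],
])

```text
clock: 23.75
eef_pos: [607.5, -55.3, 54.6]
tool_rot: [-3.135, 0.006, 0.21]
force: [-0.2, 0.5, -3.7]
width: 34.1
```

```bash
python3 go.py 608,-55.7,34,12; python3 -c "
from h import *
im=ctrl.get_image('scene'); c=im[230:330,240:340,::-1]; cv2.imwrite('pics/s12.png',cv2.resize(c,(600,600),interpolation=cv2.INTER_CUBIC))"
```

```text
t 23.8 pos [607.5 -55.3  54.6] rot [-3.135  0.006  0.21 ] w 34.1 F [-0.2  0.5 -3.7]
608,-55.7,34,12 -> x 0.4 y 0.5 z 20.6 roll 0.0
```

View pics/s12.png

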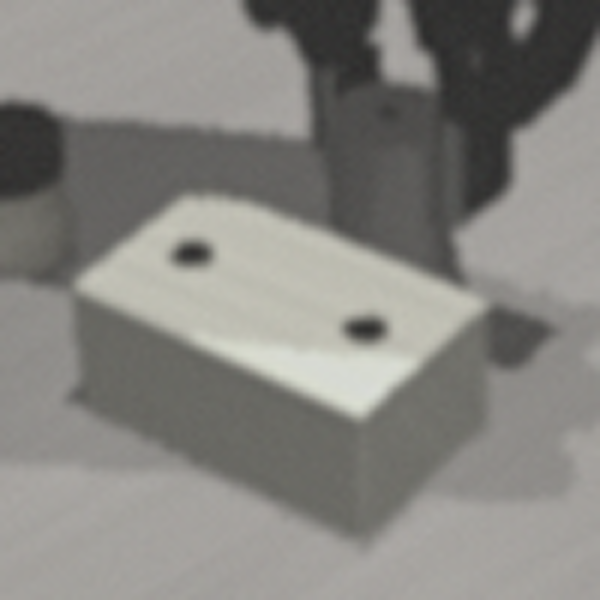

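```bash
python3 -c "
from h import *
print(p2w('scene',[[304.6,248.6]],73.3))"
```

```text
[[610.97526004 -64.84051268]]
```

Emit:
send_rows([
  [25, 0.4, 0.5, 10, 0],
  [25, 0.4, 0.5, 18, 0],
  [25, 0.4, 0.5, 20, 0],
  [25, 0.4, 0.5, 20, 0],
])

```text
clock: 24.2
eef_pos: [607.8, -55.6, 34.4]
tool_rot: [-3.135, 0.006, 0.21]
force: [0.1, -0.2, -3.7]
width: 34.9
```

The scene camera puts the boss at (611,−64.8); the target is (610,−64.5).

Emit:
send_rows([
  [25, 0, 0, 1.5, 0],
  [25, 0, 0, 3, 0],
  [25, 0, 0, 3, 0],
  [25, 0, 0, 3, 0],
])

```text
clock: 24.6
eef_pos: [607.9, -55.4, 31.6]
tool_rot: [-3.135, 0.005, 0.21]
force: [-1.1, -0.0, -2.8]
width: 34.5
```

Emit:
send_rows([
  [25, 0, 0, 1.2, 0],
  [25, 0, 0, 1.2, 0],
  [25, 0, 0, 1.2, 0],
])

```text
clock: 24.9
eef_pos: [607.9, -55.4, 31.5]
tool_rot: [-3.135, 0.005, 0.21]
force: [-2.5, -0.9, 5.0]
width: 34.5
```

Emit:
send_rows([
  [85, 0, 0, 0, 0],
  [85, 0, 0, 0, 0],
  [85, 0, 0, 0, 0],
  [85, 0, 0, 0, 0],
  [85, 0, 0, 0, 0],
])

```text
clock: 25.4
eef_pos: [608.0, -55.4, 31.4]
tool_rot: [-3.135, 0.005, 0.21]
force: [-0.6, 0.4, 0.3]
width: 85.2
```

Emit:
send_rows([
  [85, 0, 0, -30, 0],
  [85, 0, 0, -80, 0],
  [85, 0, 0, -130, 0],
  [85, 0, 0, -150, 0],
  [85, 0, 0, -150, 0],
])

```text
clock: 25.9
eef_pos: [611.2, -55.7, 185.2]
tool_rot: [-3.137, -0.002, 0.21]
force: [-0.4, 0.5, -0.3]
width: 85.0
```

Emit:
send_rows([
  [85, -120, -200, 0, 0],
  [85, -120, -200, 0, 0],
  [85, -120, -200, 0, 0],
  [85, -120, -200, 0, 0],
  [85, -120, -200, 0, 0],
])

```text
clock: 26.4
eef_pos: [448.8, 116.9, 185.4]
tool_rot: [-3.136, 0.001, 0.213]
force: [0.9, -0.3, -0.2]
width: 84.9
```

```bash
python3 go.py; python3 -c "
from h import *
for n in ('top','scene'):
  im=ctrl.get_image(n); cv2.imwrite('pics/%s13.png'%n,im[:,:,::-1])
  if n=='top':
    t=[cv2.resize(im[v-40:v+40,u-40:u+40,::-1],(400,400),interpolation=cv2.INTER_CUBIC) for u,v in ((273,223),(406,223))]
    cv2.imwrite('pics/t13c.png',np.clip(np.hstack(t)*1.6,0,255).astype(np.uint8))"
```

```text
t 26.4 pos [448.8 116.9 185.4] rot [-3.136e+00  1.000e-03  2.130e-01] w 84.9 F [ 0.9 -0.3 -0.2]
```

View pics/top13.png

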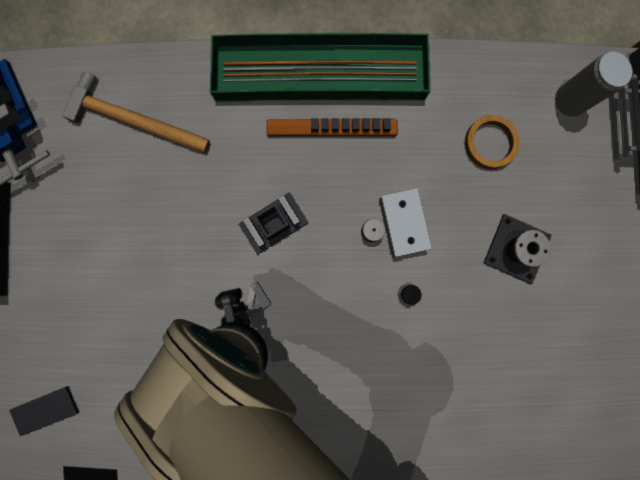

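View pics/scene13.png

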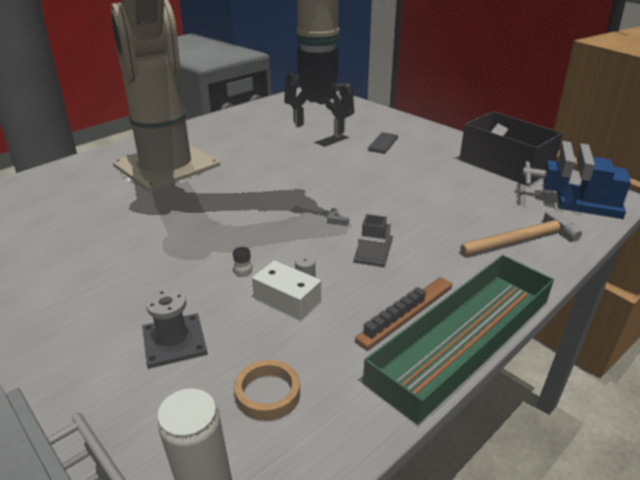

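View pics/t13c.png

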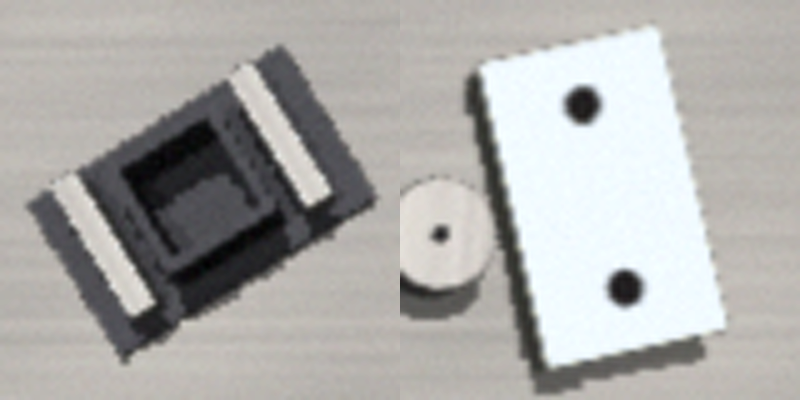

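```bash
python3 -c "
from h import *
def fr(p,o,a):
  a=np.deg2rad(a); d=np.array(p)-o; return np.c_[d@[np.cos(a),np.sin(a)],d@[-np.sin(a),np.cos(a)]].round(1)
b=p2w('top',np.array([[40.,233]])/5+[365.6,182.6],50); print(b,fr(b,[621.2,-117.3],12.1))
q=p2w('top',np.array([[120,168],[212,120],[275,208],[175,262.]])/5+[232.6,182.6],68); e=np.diff(np.vstack([q,q[:1]]),axis=0)
print(q.mean(0),np.linalg.norm(e,axis=1),np.rad2deg(np.arctan2(e[:,1],e[:,0])),fr(q.mean(0)[None],[623,97.6],31))
print(ctrl.read_state()['qd'].round(3))"
```

```text
[[609.24492232 -64.58400261]] [[-0.6 54.1]]
[621.98112724  94.93605223] [32.24884355 33.79569649 35.21525462 34.01405154] [ -62.58695447 -144.49485172  118.23876398   30.43721986] [[-2.2 -1.8]]
[ 0.055  0.027  0.061 -0.067  0.036  0.026  0.049]
```

All checks are well inside tolerance. I'll let the arm settle clear of everything, then hand in.

Emit:
send_rows([
  [85, 0, 0, -20, 0],
  [85, 0, 0, -20, 0],
  [85, 0, 0, -20, 0],
  [85, 0, 0, -20, 0],
  [85, 0, 0, -20, 0],
])

```text
clock: 27.0
eef_pos: [448.3, 117.5, 205.0]
tool_rot: [-3.136, 0.002, 0.217]
force: [0.4, -0.6, -0.1]
width: 85.0
```

```bash
python3 go.py; python3 -c "
from cell import ctrl
print(ctrl.finish_job())"
```

```text
t 27.0 pos [448.3 117.5 205. ] rot [-3.136e+00  2.000e-03  2.170e-01] w 85.0 F [ 0.4 -0.6 -0.1]
the job is handed in; nothing more can be done
None
```

The fit-up is laid out and handed in at 27 s. All four parts measured inside tolerance in the last camera checks, and the arm ended clear of everything at 205 mm.

| Part | Last check from the top camera | Tolerance |
|---|---|---|
| Round tube on base plate | about 1.3 mm from the plate centre | 12 mm |
| Flange on tube | under 1 mm from the tube axis, lying flat | 9 mm |
| Square tube in fork | about (−2, −2) mm from the middle, square to within a few degrees | ±12 mm, 0.22 rad (12.6°) |
| Boss beside block | 54 mm from the block's centre line (gap about 6 mm), 0.6 mm from mid-side | 44–66 mm, ±15 mm |

- **Bystanders:** I never touched the magnetic square, jar or wire brush. The jar looked unmoved in the last top view; the magnet was partly hidden by the arm. I did not measure any of them again.
- **Boss grasp:** the arm drifted sideways on the descent, so it gripped the boss about 9 mm off the pad centre. I corrected for this when placing it, and both cameras agreed with the target to about 1 mm.
- **Finger opening:** it read 1 to 3 mm under the known part sizes, for example 55 mm on the 58 mm flange. The parts looked firmly held, so I did not act on it.
- **Upright and flat:** I judged these from the pictures and did not measure tilt.

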